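Lock the push-and-turn safety cap on a stain jar

ROBOT

A 6-joint arm with a two-finger parallel gripper is mounted at the origin on the work surface; the furniture and walls round the work are solid. World frame = base frame: x ahead of the robot, y to its left, z up, the work surface at z = 0. Lengths are in m, angles in rad, forces in N, time in s.
With the tool pointing down it reaches from about 0.225 to 0.875 m from the base axis. Payload 3.4 kg.
Tool frame: the origin (TCP) lies between the finger pads; the fingertips stand 22 mm ahead of it and the grasp point (between the pads) lies 3 mm ahead of it (manip.finger_overhang is the distance from the TCP to the fingertips, in m); z points along the fingers, y is the line along which they close (so a half turn about z gives the same grasp; the last joint's range is limited). The gripper opens to 85 mm and grips with 20 to 120 N. Pads are 22 mm wide; open, the fingers measure 114 mm over their backs; the gripper's body (76 mm by 85 mm) begins 54 mm behind the grasp point. The pads swing forward as they close: fully open they stand 13 mm farther back than shut.
Start: joints at [1.208, 0.276, 1.505, -0, 1.361, -0.121], TCP at [0.138, 0.558, 0.224] pointing down, gripper open.
Joint ranges: [-2.89, 2.89], [-0.75, 2.08], [0.22, 2.7], [-1.18, 4.32], [0.11, 2.71], [-2.7, 2.7]. Speed limits (rad/s): [2.57, 2.57, 3.14, 3.14, 3.14, 3.14].

INTERFACE

Orientations are given as a unit quaternion [w, x, y, z].
In Python, from rig import get_state, eyes, order, manip gives the robot as it stands.
- The arm moves only by the tool drive_tool, never from a script. Its argument "rows" is a list of rows, each a list of 4 numbers: the shift along the tool's x, y, z in units of 25 mm (1.0 is 25 mm), then the turn about the tool's z in units of 6 degrees (1.0 is 6 degrees). A call has exactly 8 rows; each row is the pose to reach, as a shift and turn from the pose commanded when the call began, along the tool's axes at that moment; what a row does not reach only later rows make up. A row lasts 1/12 s, in which the tool goes at most 41.7 mm and 7.16 degrees, less where a joint would pass 70% of its speed; a pose out of reach is approached as far as the arm can. A call with a gripper value outside its range is refused whole. "grip" is the finger opening in mm, from 0 to 85.4, set as the call begins (left out, the last holds). The fingers move at their own pace and stop on an object; "newtons" is the grip in N (left out, the last holds). Time passes only in rows, so rows that repeat a pose let the fingers close, or fill a call up. It gives the time, the measured TCP pose, the force, the opening and the grip force at its end, in the units of the state.
- get_state(): the state, without advancing time (a new reading comes with each control period).
- eyes.get_image(name): name is "scene" or "top" or "wrist"; returns (picture, depth): 384x512x3 uint8, red, green, blue; 384x512 float32, m along the optical axis (not along the pixel's ray), 0 where there is no reading.
- eyes.camera_info(name): a dict with "fx", "fy", "cx", "cy" (pixels), "dist" ([k1, k2, p1, p2, k3] as OpenCV has them; the pictures are not rectified), "R" (3x3) and "t" (3): a world point X has camera coordinates R X + t. Camera axes: x right, y down, z forward; pixel columns grow to the right and rows downward; lengths in m; the calibration is good to about 2 mm. A picture is of the moment at which its call begins: read the wrist's pose just before it. camera_info takes no time and is no camera call; for the wrist camera it gives the pose at the moment of the call.
- order.sign_off(): hands the job in; it is judged then, once.
The state is a dict: "clock": time; "qpos": joint angles; "qd": joint speeds; "effort": joint torques, N m; "position": TCP position; "ee_rot": TCP orientation; "contact_force": force on the tool from outside, world axes, zero at the start; "moment": the same for the moment, N m; "width": finger opening in m; "gripper_force": force on a finger pad.
Only numpy, scipy, OpenCV 4.12 (cv2) and the standard library are available. Lean on these libraries where they do the work, as an engineer would, in place of code of your own. Each camera call takes 0.05 s, during which the arm holds its last target. There are 200 camera calls.

TASK

Close the jar of toxic glaze stain with its push-and-turn safety cap: set the cap on the jar's collar, feel for where its inner lugs drop into the gaps, then press down against the sprung seal and twist clockwise to the stop, so that it stays locked when you let go. Press only as hard as the spring asks (about 15 N, 25 N at most), never force lug on lug, and stop twisting as soon as you feel the end stop, or the plastic lugs break. Leave the green jar, the red jar and the bowl where they stand.

Things in the scene. Friction and masses are not known exactly. Their poses are not given: they have to be found in the camera images.
- jar: White jar, 80 mm across with a blue band, fixed in a 112 x 112 x 22 mm light wood block screwed to the worktop. Origin: on the jar's axis at the underside of the block; z up. Heights of the cap's origin over this one: 96.5 mm resting on the free seal, 93 where its lugs lie on the collar's lugs, below 83 to pass under them (13.5 N), 80.5 fully down (16 N), 85.5 locked (11 N).
- collar_top (a point): On the jar's axis, level with the tops of the three orange collar lugs (94 mm over the jar's origin, outer radius 29.8 mm). Axes as the jar's. Between the lugs are three gaps 26 deg wide, centred 0, 120 and 240 deg from x; but the collar is fitted by hand up to 0.65 rad off either way, differently each time, and this is not reported: see or feel it.
- neck_top (a point): Top of the 50 mm neck, on its axis, 100 mm over the jar's origin; the top 5.5 mm taper to 43 mm. A black sprung seal, 38 mm across, stands 16 mm out of it and is pushed straight down at 1.0 N per mm until flush. Clockwise from a gap's centre a collar lug's underside is 12 mm below this point at 13 to 24 deg, a notch's roof 9.5 mm below at 24 to 46 deg, then comes the end stop.
- cap: Loose blue cap, 72 mm across, 47 mm high over all, about 60 g, lying right way up on the worktop. Origin: centre of the skirt's lower edge; z up. Crown 19.5 to 23 mm high; skirt's inner radius 32 mm. It passes the collar only with its lugs in the gaps (4 deg play each way), and locks 35 deg clockwise (seen from above) of the gaps' centres; the stop is 3 deg farther.
- cap_wing (a point): Middle of the cap's wing grip, 35 mm over the cap's origin. The grip is a plain upright bar 16 mm wide (along the cap's y), 56 mm long (along the cap's x), standing 24 mm over the crown's top face.
- cap_lugs (a point): On the cap's axis, 3 mm over its origin, at mid-height of its three inner lugs: each 8 mm wide (16 deg), 4 mm high, reaching in to radius 26.5 mm, centred 0, 120 and 240 deg from the cap's x axis, under the yellow ribs on the skirt.
- green_jar: Bystander: small jar with green band and white lid, 54 mm across, 60 mm high, loose; origin under its centre. Not to be moved.
- red_jar: Bystander: small jar with red-brown band and white lid, 54 mm across, 66 mm high, loose; origin under its centre. Not to be moved.
- bowl: Bystander: brown bowl, 68 mm across, 32 mm high, loose; origin under its centre. Not to be moved.
Things that resemble listed ones, but are neither listed nor needed, are in the scene too. Of the things that look like the cap, the smallest one is meant.

How it is judged:
At the end, for the whole second after the job is handed in: The released cap is at rest on the jar and locked: its origin 84.2 to 87.2 mm above the jar's (lugs up in the notches, held by the spring), within 4 mm of the jar's axis and level within 0.06 rad (z of cap in the frame of jar between 0.0842 and 0.0872 m and horizontal distance between cap and jar below 0.004 m and angle between cap's own z axis and vertical below 0.06 rad and linear speed of cap below 0.01 m/s and angular speed of cap below 0.1 rad/s); the robot touches nothing.
It fails at once if the cap is forced: all contacts between cap and jar (pressing and twisting, added up) pass 60 N (contact force between cap and jar above 60 N).
It fails at once if the green jar is moved by more than 15 mm (distance of green_jar from where it was at the start of the episode above 0.015 m).
It fails at once if the red jar is moved by more than 15 mm (distance of red_jar from where it was at the start of the episode above 0.015 m).
It fails at once if the bowl is moved by more than 15 mm (distance of bowl from where it was at the start of the episode above 0.015 m).
It also fails if it takes over 72 s, if anything falls off the work surface, if the arm or the gripper's body presses on something with over 40 N, if the wrist force passes 120 N, or if a joint passes its speed limit or range.

## Working session

There is one attempt and no reset: what is moved stays moved. The work goes in short steps, Python scripts to look and compute and a tool call to move; the robot and the scene stay as the last step left them, time stands still between calls to the robot, and variables do not carry over. Pictures are saved under pics/ and viewed, at most 10 in all, crops included, and the job is handed in when it is done.

Besides the shell and the picture viewer there is one more tool, called after "Call:" as name([rows], argument=value, ...), one row to a line, values as JSON. drive_tool: Moves the arm, as the interface text tells. Its arguments: {"type":"object","properties":{"rows":{"type":"array","items":{"type":"array","items":{"type":"number"}}},"grip":{"type":"number"},"newtons":{"type":"number"}},"required":["rows"]}

```bash
mkdir -p pics; ls; python3 - <<'E'
from rig import get_state, eyes
import cv2,numpy as np
s=get_state();print(s)
ims=[]
for n in("top","scene"):
    p,d=eyes.get_image(n);np.savez(f"pics/{n}0.npz",p=p,d=d,**{k:np.array(v) for k,v in eyes.camera_info(n).items()})
    cv2.imwrite(f"pics/{n}0.png",p[:,:,::-1]); print(n,eyes.camera_info(n))
E
```

```text
pics
{'clock': 0.0, 'qpos': array([ 1.20798990e+00,  2.76599847e-01,  1.50613478e+00, -1.78543081e-05,
        1.36071690e+00, -1.20993336e-01]), 'qd': array([-8.00688645e-04,  1.85955969e-04, -5.65970060e-04,  3.13888452e-04,
        8.91122042e-05,  5.58161875e-04]), 'effort': array([-1.48999352e-03, -4.16772687e+01, -2.45804375e+01, -1.97691552e-04,
        1.07876028e-02, -5.88778306e-06]), 'position': array([0.13750298, 0.55775153, 0.22333631]), 'ee_rot': array([-2.14168868e-04,  1.20610273e-01,  9.92699500e-01, -9.04464878e-04]), 'contact_force': array([ 0.3249238 ,  1.01255585, -1.14989809]), 'moment': array([ 0.04666701,  0.02407934, -0.02056066]), 'gripper_force': 0.0, 'width': 0.08547896551723293}
top {'fx': 443.87500694450154, 'fy': 443.87500694450154, 'cx': 254.2434414659916, 'cy': 186.1257606327717, 'dist': array([-0.02883674,  0.        ,  0.        ,  0.        ,  0.        ]), 'R': array([[-0.0184017 , -0.99976619, -0.01135495],
       [-0.98304383,  0.02016393, -0.18225871],
       [ 0.18244505,  0.00780854, -0.98318504]]), 't': array([0.0893999 , 0.45779896, 1.37092798])}
scene {'fx': 499.13660098039367, 'fy': 499.13660098039367, 'cx': 261.48072906011123, 'cy': 184.25766503647412, 'dist': array([-0.05459489,  0.        ,  0.        ,  0.        ,  0.        ]), 'R': array([[ 0.52052478, -0.85374692, -0.01304396],
       [-0.59469775, -0.3515373 , -0.72301875],
       [ 0.61268959,  0.38410639, -0.69070525]]), 't': array([-0.1851587 ,  0.38045001,  1.33535495])}
```

View pics/top0.png

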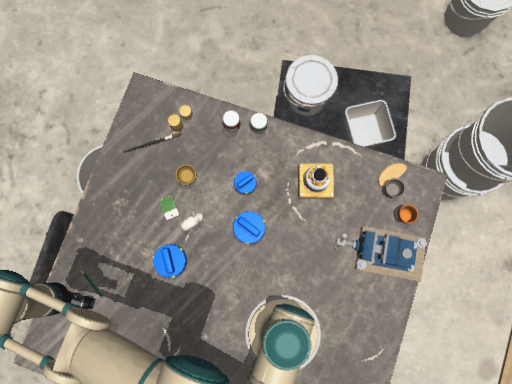

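View pics/scene0.png

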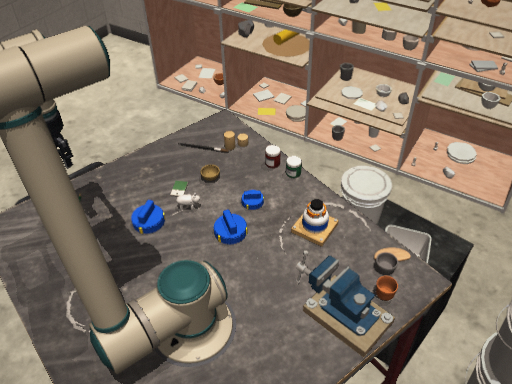

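The top view shows three blue caps. The smallest is at about (245,182), with the others at (249,227) and (170,260). The jar in its wood block is at (318,180), the bowl at (186,175), and the red and green jars at (231,119) and (258,121).

```bash
cat > h.py <<'E'
import numpy as np,cv2
def ray(ci,uv):
    K=np.array([[ci['fx'],0,ci['cx']],[0,ci['fy'],ci['cy']],[0,0,1.]])
    uv=np.asarray(uv,float).reshape(-1,1,2)
    n=cv2.undistortPoints(uv,K,np.array(ci['dist'])).reshape(-1,2)
    return np.c_[n,np.ones(len(n))]
def plane(ci,uv,z):   # pixels -> world at height z
    R=np.array(ci['R']);t=np.array(ci['t']);d=ray(ci,uv)@R;o=-R.T@t
    return o+d*((z-o[2])/d[:,2])[:,None]
def cloud(ci,p,d,m):
    v,u=np.nonzero(m&(d>0));X=ray(ci,np.c_[u,v])*d[v,u][:,None]
    return (X-np.array(ci['t']))@np.array(ci['R']),np.c_[u,v]
def rect(P): 
    r=cv2.minAreaRect(P[:,:2].astype(np.float32)*1000);return r
E
python3 - <<'E'
from h import *
f=np.load('pics/top0.npz');p=f['p'].astype(int);d=f['d'];ci=f
m=(p[...,2]>p[...,0]+60)&(p[...,2]>100)
vv,uu=np.mgrid[:384,:512]
for (u,v) in((245,182),(249,227),(170,260)):
    P,_=cloud(ci,p,d,m&(np.hypot(uu-u,vv-v)<22))
    w=P[P[:,2]>P[:,2].max()-.008]
    print(len(P),P.mean(0),P[:,2].max(),rect(P),'wing',rect(w),w.mean(0))
P,_=cloud(ci,p,d,np.hypot(uu-318,vv-180)<28)
b=P[(P[:,2]>.015)&(P[:,2]<.03)];print('block',rect(b))
for lo,hi in((.05,.09),(.085,.1),(.105,.13)):
    b=P[(P[:,2]>lo)&(P[:,2]<hi)];print(lo,len(b),b.mean(0) if len(b) else 0,rect(b) if len(b) else 0)
E
```

```text
406 [0.47696044 0.11095293 0.0269223 ] 0.05189119813183287 ((480.2587585449219, 112.34150695800781), (76.9652099609375, 73.46395874023438), 40.50851058959961) wing ((477.54345703125, 110.00341796875), (15.188287734985352, 54.438446044921875), 35.03984832763672) [0.4775569  0.10933158 0.04713225]
831 [0.33007089 0.10063047 0.03790629] 0.07546586816577655 ((333.20574951171875, 101.8928451538086), (100.03146362304688, 105.28616333007812), 89.78018188476562) wing ((331.1824035644531, 100.84957885742188), (67.13273620605469, 18.530982971191406), 52.118804931640625) [0.33694377 0.10642609 0.06925446]
856 [0.23073976 0.34959503 0.03787262] 0.07504735896892921 ((229.822998046875, 352.174560546875), (102.3692855834961, 105.41192626953125), 67.72843933105469) wing ((233.5206298828125, 351.86859130859375), (60.711971282958984, 19.73556137084961), 17.21645736694336) [0.23297591 0.35310547 0.06879896]
block ((478.6600036621094, -120.39282989501953), (112.58369445800781, 111.2636947631836), 88.36380767822266)
0.05 248 [ 0.46841506 -0.11333865  0.06962176] ((478.0179443359375, -119.54444885253906), (78.10325622558594, 77.20655822753906), 45.523075103759766)
0.085 130 [ 0.47440769 -0.1179114   0.09448453] ((477.6974182128906, -120.00074768066406), (57.00977325439453, 56.95655822753906), 89.614013671875)
0.105 128 [ 0.47793117 -0.11996112  0.11440745] ((477.0959167480469, -120.52413177490234), (36.3430061340332, 36.52779769897461), 3.2362582683563232)
```

```bash
cat >> h.py <<'E'
def Rq(q): 
    from scipy.spatial.transform import Rotation as Ro
    return Ro.from_quat(np.r_[q[1:],q[0]]).as_matrix()
def go(s,target,yaw_y=None):
    """units to target (TCP) and turn so tool y points at yaw_y deg (mod 180)"""
    R=Rq(s['ee_rot']);e=R.T@(np.array(target)-s['position'])/.025
    y=np.degrees(np.arctan2(R[1,1],R[0,1]));t=0 if yaw_y is None else (y-yaw_y+90)%180-90
    print('pos',s['position'].round(4),'tool y deg',round(y,2),'q6',round(s['qpos'][5],3),'shift',e.round(3),'turn units',round(t/6,3),'tilt',R[:,2].round(4))
E
python3 - <<'E'
from rig import *
from h import *
s=get_state();R=Rq(s['ee_rot']);c=eyes.camera_info('wrist')
o=-np.array(c['R']).T@c['t'];print('cam in tool',R.T@(o-s['position']),'axes in tool\n',R.T@np.array(c['R']).T, c['fx'],manip.finger_overhang)
go(s,[.4777,-.12,.25],35)
go(s,[.4777,.11,.2],35)
E
```

```text
cam in tool [ 0.08188805 -0.00024156 -0.15037323] axes in tool
 [[ 1.98451838e-04 -9.48337639e-01 -3.17262799e-01]
 [ 9.99999795e-01  3.81105020e-04 -5.13657568e-04]
 [ 6.08031250e-04 -3.17262632e-01  9.48337520e-01]] 271.2861398622648 0.022
pos [0.1375 0.5578 0.2234] tool y deg 76.15 q6 -0.121 shift [-19.704 -23.067  -1.029] turn units 6.858 tilt [-6.0e-04 -1.6e-03 -1.0e+00]
pos [0.1375 0.5578 0.2234] tool y deg 76.15 q6 -0.121 shift [-17.502 -14.131   0.956] turn units 6.858 tilt [-6.0e-04 -1.6e-03 -1.0e+00]
```

Call:
drive_tool([
  [-0.5, -0.4, 0, 0.3],
  [-1.5, -1.2, 0, 1],
  [-2.7, -2.2, 0, 2],
  [-3.9, -3.2, 0, 3],
  [-5.1, -4.2, 0, 4],
  [-6.3, -5.1, 0, 5],
  [-7.5, -6.1, 0, 6],
  [-8.7, -7, 0, 6.86],
])

```text
clock: 0.77
position: [0.3073, 0.3334, 0.2241]
ee_rot: [0.0, 0.464, 0.886, -0.0]
contact_force: [0.9, -0.1, 0.1]
width: 0.0855
gripper_force: 0.0
```

```bash
python3 - <<'E'
from rig import *
from h import *
s=get_state();print(s['clock'])
go(s,[.4777,-.12,.25],35)
go(s,[.4777,.11,.223],35)
E
```

```text
0.7667
pos [0.3073 0.3334 0.2241] tool y deg 34.66 q6 0.068 shift [-18.797  -4.708  -1.021] turn units -0.057 tilt [-2.e-04 -1.e-03 -1.e+00]
pos [0.3073 0.3334 0.2241] tool y deg 34.66 q6 0.068 shift [-11.228   0.525   0.05 ] turn units -0.057 tilt [-2.e-04 -1.e-03 -1.e+00]
```

Call:
drive_tool([
  [-0.8, 0, 0, 0],
  [-2.2, 0.1, 0, 0],
  [-3.8, 0.2, 0, 0],
  [-5.4, 0.3, 0, 0],
  [-7, 0.4, 0, 0],
  [-8.6, 0.5, 0, 0],
  [-10.2, 0.52, 0, 0],
  [-11.2, 0.52, 0, 0],
])

```text
clock: 1.43
position: [0.4797, 0.1103, 0.224]
ee_rot: [0.001, 0.463, 0.886, -0.001]
contact_force: [-0.3, 0.9, 0.5]
width: 0.0854
gripper_force: 0.0
```

```bash
python3 - <<'E'
from rig import *
from h import *
s=get_state();c=eyes.camera_info('wrist')
p,d=eyes.get_image('wrist');np.savez('pics/w1.npz',p=p,d=d,**{k:np.array(v) for k,v in c.items()})
cv2.imwrite('pics/w1.png',p[:,:,::-1])
go(s,[.4777,-.12,.25],35)
E
```

```text
pos [0.4797 0.1103 0.224 ] tool y deg 34.79 q6 -0.521 shift [-7.522 -5.323 -1.022] turn units -0.035 tilt [ 8.0e-04 -1.9e-03 -1.0e+00]
```

View pics/w1.png

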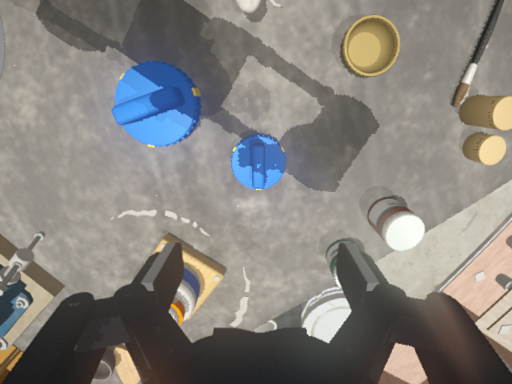

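The small cap is at (258,160) with its wing upright in the picture. One yellow rib shows at about (235,148). The bigger cap is at (157,103), and the jar block is at lower left.

```bash
python3 - <<'E'
from h import *
f=np.load('pics/w1.npz');p=f['p'].astype(int);d=f['d'];r,g,b=p[...,0],p[...,1],p[...,2]
vv,uu=np.mgrid[:384,:512];near=np.hypot(uu-258,vv-160)<34
P,_=cloud(f,p,d,near&(b>r+60)&(b>100))
w=P[P[:,2]>.04];print('wing',rect(w),w.mean(0));c=P[(P[:,2]>.015)&(P[:,2]<.028)];ce,R=cv2.minEnclosingCircle((c[:,:2]*1000).astype(np.float32));print('crown',ce,R)
Y,uv=cloud(f,p,d,near&(r>b+40)&(r>110)&(g>90))
cx,cy=np.array(rect(w)[0])/1000
for q,x in zip(uv,Y): print(q,x.round(3),p[q[1],q[0]],round(np.degrees(np.arctan2(x[1]-cy,x[0]-cx)),1))
E
```

```text
wing ((476.2823791503906, 110.52593994140625), (15.292200088500977, 55.605655670166016), 34.94157409667969) [0.47571795 0.11154009 0.04688692]
crown (476.37396240234375, 110.32044982910156) 37.225467681884766
[235 146] [0.439 0.111 0.018] [161 148 105] 179.5
[281 146] [0.489 0.145 0.017] [144 131 102] 70.0
[234 147] [0.439 0.109 0.02 ] [220 216  99] -178.3
[235 147] [0.44 0.11 0.02] [240 228  92] -179.3
[281 147] [0.489 0.144 0.019] [176 157 104] 68.9
[282 147] [0.49  0.145 0.02 ] [175 158  94] 68.1
[233 148] [ 0.439  0.104 -0.   ] [180 175 115] -169.5
[234 148] [0.439 0.109 0.021] [242 244  82] -177.0
[235 148] [0.441 0.109 0.02 ] [230 232 130] -177.6
[281 148] [0.49  0.144 0.02 ] [169 156 115] 67.5
[282 148] [0.491 0.144 0.02 ] [200 179  90] 66.4
[233 149] [0.439 0.107 0.02 ] [238 235  86] -173.9
[234 149] [0.44  0.107 0.021] [249 251  96] -175.1
[282 149] [0.492 0.143 0.022] [201 180  98] 65.0
[283 149] [0.493 0.144 0.02 ] [193 173  95] 63.5
[232 150] [0.439 0.104 0.019] [171 165 124] -170.7
[233 150] [0.44  0.106 0.022] [242 244  92] -172.5
[234 150] [0.441 0.106 0.021] [212 221 164] -173.1
[283 150] [0.494 0.143 0.02 ] [181 162  95] 61.6
[284 150] [ 0.498  0.142 -0.   ] [153 141 111] 54.7
[233 151] [0.441 0.104 0.02 ] [190 195 135] -169.9
[283 151] [0.495 0.142 0.02 ] [192 172 108] 59.6
[256 189] [0.495 0.078 0.02 ] [242 243 133] -59.6
[257 189] [0.496 0.079 0.02 ] [222 234 146] -57.5
[258 189] [0.498 0.079 0.019] [215 231 150] -55.4
[259 189] [0.498 0.081 0.021] [219 233 148] -53.3
[260 189] [0.5   0.081 0.021] [245 244 132] -51.2
```

Call:
drive_tool([
  [-0.5, -0.4, 0, 0],
  [-1.6, -1.1, 0, 0],
  [-2.8, -2, -0.2, 0],
  [-4, -2.9, -0.4, 0],
  [-5.2, -3.8, -0.6, 0],
  [-6.4, -4.6, -0.8, 0],
  [-7.3, -5.2, -1, 0],
  [-7.5, -5.3, -1, 0],
])

```text
clock: 2.15
position: [0.4768, -0.1199, 0.2499]
ee_rot: [0.001, 0.464, 0.886, -0.001]
contact_force: [0.2, 0.1, -0.3]
width: 0.0857
gripper_force: 0.0
```

```bash
python3 - <<'E'
from rig import *
from h import *
s=get_state();c=eyes.camera_info('wrist')
p,d=eyes.get_image('wrist');np.savez('pics/w2.npz',p=p,d=d,**{k:np.array(v) for k,v in c.items()})
cv2.imwrite('pics/w2.png',cv2.resize(p[60:280,130:380,::-1],None,fx=2.6,fy=2.6,interpolation=cv2.INTER_CUBIC))
go(s,[.4777,.11,.22],35)
E
```

```text
pos [ 0.4768 -0.1199  0.2499] tool y deg 34.69 q6 -0.991 shift [7.545 5.262 1.165] turn units -0.052 tilt [ 0.0011 -0.0034 -1.    ]
```

View pics/w2.png

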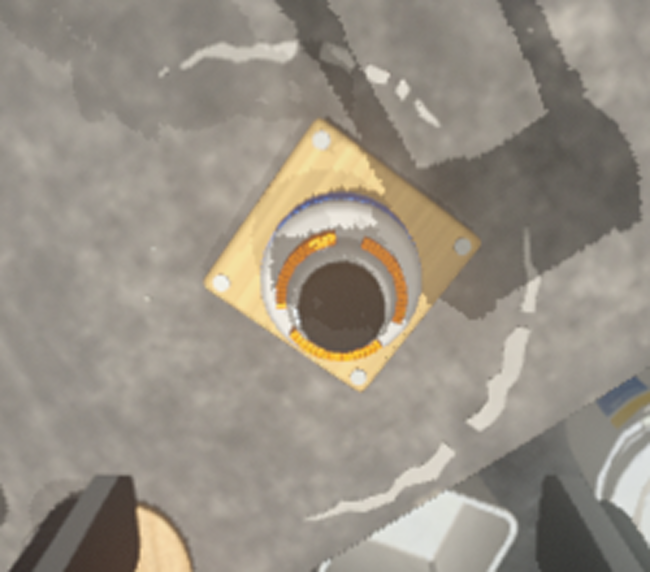

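The crop shows the jar from above, with the black seal in the middle, three orange collar lugs and clear gaps at the top, lower left and lower right. The cap's ribs are at −55°, 65° and −175°. Next I measure the gaps.

```bash
python3 - <<'E'
from h import *
f=np.load('pics/w2.npz');p=f['p'].astype(np.uint8)
B=5;pb=cv2.resize(p,None,fx=B,fy=B,interpolation=cv2.INTER_CUBIC)
h=cv2.cvtColor(pb,cv2.COLOR_RGB2HSV)
v,u=np.mgrid[60*B:280*B,130*B:380*B];uv=np.c_[u.ravel(),v.ravel()]
X=plane(f,(uv+.5)/B-.5,.094)[:,:2]
o=(h[...,0]<22)&(h[...,1]>170);o=o[60*B:280*B,130*B:380*B].ravel()
k=o&(np.hypot(*(X-[.4777,-.1203]).T)<.045)
P=X[k];ce,R=cv2.minEnclosingCircle((P*1000).astype(np.float32));print(ce,R)
# circle fit of outer boundary by angle bins
ce=np.array(ce)/1000
for c in(ce,np.array([.4777,-.1203])):
    r=np.hypot(*(X-c).T);a=np.degrees(np.arctan2(*(X-c).T[::-1]))%360
    ann=(r>.0265)&(r<.029);bins=np.arange(0,361,2)
    n,_=np.histogram(a[ann],bins);m,_=np.histogram(a[ann&o],bins);fr=m/np.maximum(n,1)
    print(' '.join(f'{int(b)}:{x:.1f}' for b,x in zip(bins,fr) if x<.9))
    z=np.sum((1-fr)*np.exp(3j*np.radians(bins[:-1]+1)));print('gap centre mod120',np.degrees(np.angle(z))/3)
E
```

```text
(478.2015380859375, -120.53401947021484) 29.928308486938477
0:0.0 2:0.0 4:0.0 6:0.0 8:0.0 10:0.2 12:0.9 26:0.9 28:0.9 36:0.9 38:0.7 40:0.7 42:0.8 44:0.9 46:0.9 50:0.7 52:0.7 54:0.8 56:0.7 58:0.7 60:0.8 64:0.9 70:0.8 74:0.9 76:0.8 78:0.8 80:0.8 82:0.7 84:0.7 86:0.7 88:0.8 90:0.9 92:0.8 94:0.8 96:0.8 102:0.4 104:0.0 106:0.0 108:0.0 110:0.0 112:0.0 114:0.0 116:0.0 118:0.0 120:0.0 122:0.0 124:0.0 126:0.0 128:0.0 130:0.5 132:0.3 134:0.2 136:0.5 138:0.2 140:0.3 142:0.8 144:0.6 146:0.2 148:0.4 150:0.4 152:0.4 154:0.9 184:0.9 186:0.8 188:0.9 190:0.9 192:0.9 198:0.8 200:0.8 206:0.6 208:0.6 210:0.6 212:0.6 214:0.6 216:0.7 218:0.6 220:0.2 222:0.0 224:0.0 226:0.0 228:0.0 230:0.0 232:0.0 234:0.0 236:0.0 238:0.0 240:0.0 242:0.0 244:0.0 246:0.0 248:0.0 250:0.4 252:0.4 254:0.8 258:0.4 260:0.6 262:0.8 264:0.0 266:0.5 270:0.8 272:0.5 274:0.7 276:0.4 278:0.8 282:0.4 284:0.6 296:0.7 298:0.2 300:0.0 302:0.9 308:0.5 310:0.4 312:0.3 314:0.7 316:0.8 318:0.3 320:0.6 322:0.7 324:0.5 328:0.8 330:0.8 340:0.6 342:0.6 344:0.0 346:0.0 348:0.0 350:0.0 352:0.0 354:0.0 356:0.0 358:0.0
gap centre mod120 -1.83985049017
[... 480 characters left out ...]
176:0.9 178:0.8 180:0.8 182:0.8 184:0.7 186:0.6 188:0.7 190:0.7 192:0.7 194:0.8 196:0.8 198:0.7 200:0.7 202:0.7 204:0.8 206:0.5 208:0.4 210:0.5 212:0.5 214:0.5 216:0.5 218:0.5 220:0.4 222:0.0 224:0.0 226:0.0 228:0.0 230:0.0 232:0.0 234:0.0 236:0.0 238:0.0 240:0.0 242:0.0 244:0.0 246:0.0 248:0.0 250:0.1 252:0.6 254:0.4 258:0.8 260:0.2 264:0.4 266:0.1 268:0.8 272:0.4 274:0.5 276:0.6 278:0.4 282:0.7 284:0.1 290:0.8 292:0.9 294:0.9 296:0.6 298:0.2 300:0.0 302:0.5 304:0.8 306:0.8 308:0.6 310:0.5 312:0.3 314:0.5 316:0.8 318:0.3 320:0.5 322:0.7 324:0.4 328:0.8 330:0.8 334:0.8 336:0.9 340:0.4 342:0.5 344:0.0 346:0.0 348:0.0 350:0.0 352:0.0 354:0.0 356:0.0 358:0.0
gap centre mod120 -5.037858465136085
```

Call:
drive_tool([
  [0.5, 0.35, 0, 0],
  [1.6, 1.1, 0, 0],
  [2.8, 2, 0.4, 0],
  [4, 2.8, 1.2, 0],
  [5.2, 3.6, 2.2, 0],
  [6.4, 4.5, 3.4, 0],
  [7.3, 5.15, 4.4, -0.05],
  [7.57, 5.27, 5, -0.05],
])

```text
clock: 2.87
position: [0.4736, 0.12, 0.1217]
ee_rot: [-0.002, 0.458, 0.889, 0.0]
contact_force: [-0.7, -0.2, -0.2]
width: 0.0853
gripper_force: 0.0
```

```bash
python3 - <<'E'
from rig import *
from h import *
s=get_state();go(s,[.477,.1103,.047],35)
E
```

```text
pos [0.4736 0.12   0.1217] tool y deg 35.46 q6 -0.517 shift [-0.408 -0.111  2.988] turn units 0.077 tilt [-0.0038  0.0024 -1.    ]
```

Call:
drive_tool([
  [0, 0, 0, 0],
  [0, 0, 0, 0],
  [0, 0, 0.3, 0],
  [0, 0, 0.6, 0],
  [0, 0, 0.8, 0],
  [0, 0, 0.8, 0],
  [0, 0, 0.8, 0],
  [0, 0, 0.8, 0],
])

```text
clock: 3.53
position: [0.4769, 0.1149, 0.1045]
ee_rot: [0.0, 0.46, 0.888, 0.0]
contact_force: [-1.0, -0.5, 0.2]
width: 0.0855
gripper_force: 0.0
```

```bash
python3 - <<'E'
from rig import *
from h import *
s=get_state();go(s,[.477,.1103,.047],35)
E
```

```text
pos [0.4769 0.1149 0.1045] tool y deg 35.23 q6 -0.52 shift [-0.153 -0.104  2.3  ] turn units 0.038 tilt [ 6.e-04  2.e-04 -1.e+00]
```

Call:
drive_tool([
  [-0.08, -0.05, 0, 0],
  [-0.15, -0.1, 0.2, 0.03],
  [-0.15, -0.1, 0.6, 0.03],
  [-0.15, -0.1, 1.1, 0.03],
  [-0.15, -0.1, 1.6, 0.03],
  [-0.15, -0.1, 2, 0.03],
  [-0.15, -0.1, 2.2, 0.03],
  [-0.15, -0.1, 2.2, 0.03],
])

```text
clock: 4.2
position: [0.4758, 0.1106, 0.0481]
ee_rot: [-0.001, 0.461, 0.887, -0.001]
contact_force: [0.1, 0.4, 0.5]
width: 0.0854
gripper_force: 0.0
```

```bash
python3 - <<'E'
from rig import *
from h import *
s=get_state();go(s,[.477,.1103,.047],35)
E
```

```text
pos [0.4758 0.1106 0.0481] tool y deg 35.09 q6 -0.527 shift [-0.038  0.032  0.044] turn units 0.016 tilt [-2.4e-03 -2.0e-04 -1.0e+00]
```

Call:
drive_tool([
  [-0.02, 0.03, 0.02, 0],
  [-0.02, 0.03, 0.02, 0],
  [-0.02, 0.03, 0.02, 0],
  [-0.02, 0.03, 0.02, 0],
  [-0.02, 0.03, 0.02, 0],
  [-0.02, 0.03, 0.02, 0],
  [-0.02, 0.03, 0.02, 0],
  [-0.02, 0.03, 0.02, 0],
], grip=8, newtons=70)

```text
clock: 4.87
position: [0.4776, 0.1109, 0.0488]
ee_rot: [0.0, 0.461, 0.887, 0.0]
contact_force: [0.3, 0.1, 1.0]
width: 0.0079
gripper_force: 0.0
```

Call:
drive_tool([
  [0, 0, 0, 0],
  [0, 0, 0, 0],
  [0, 0, -0.2, 0],
  [0, 0, -0.6, 0],
  [0, 0, -1.2, 0],
  [0, 0, -1.7, 0],
  [0, 0, -2, 0],
  [0, 0, -2, 0],
])

```text
clock: 5.53
position: [0.4789, 0.1111, 0.1005]
ee_rot: [0.002, 0.461, 0.887, 0.001]
contact_force: [0.0, 0.5, 0.3]
width: 0.0078
gripper_force: 0.0
```

```bash
python3 - <<'E'
from rig import *
from h import *
s=get_state();go(s,[.478,-.1203,.19],86.4);print(s['width'],s['gripper_force'],s['contact_force'])
E
```

```text
pos [0.4789 0.1111 0.1005] tool y deg 35.11 q6 -0.527 shift [-7.556 -5.341 -3.585] turn units -8.549 tilt [ 3.9e-03  4.0e-04 -1.0e+00]
0.007816975854195555 0.0 [0.03744896 0.45243103 0.28933783]
```

The gripper closed to 8 mm with nothing held, so I look again.

```bash
python3 - <<'E'
from rig import *
from h import *
s=get_state();c=eyes.camera_info('wrist')
p,d=eyes.get_image('wrist');np.savez('pics/w3.npz',p=p,d=d,**{k:np.array(v) for k,v in c.items()})
q,_=eyes.get_image('scene')
cv2.imwrite('pics/w3.png',np.hstack([cv2.resize(p,(440,330)),cv2.resize(q[110:290,130:330],(360,330))])[:,:,::-1])
E
```

```text
(no output)
```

View pics/w3.png

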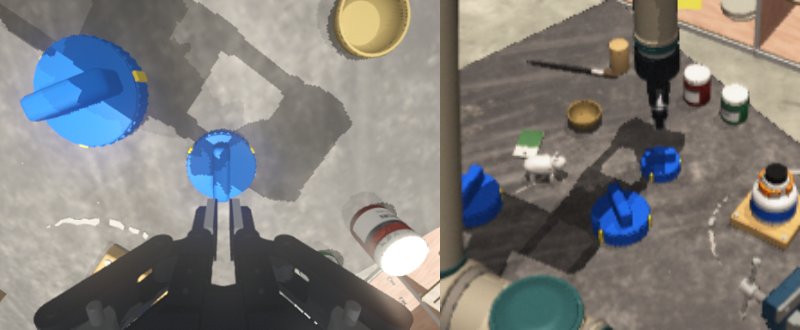

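```bash
python3 - <<'E'
from h import *
f=np.load('pics/w3.npz');p=f['p'].astype(int);d=f['d'];r,g,b=p[...,0],p[...,1],p[...,2]
vv,uu=np.mgrid[:384,:512];near=np.hypot(uu-258,vv-192)<48
P,_=cloud(f,p,d,near&(b>r+60)&(b>100))
print('zs',np.percentile(P[:,2],[1,20,50,80,99]))
w=P[P[:,2]>.035];print('wing',rect(w),w.mean(0))
c=P[(P[:,2]>.012)&(P[:,2]<.03)];print('crown',cv2.minEnclosingCircle((c[:,:2]*1000).astype(np.float32)))
R=f['R'];t=f['t'];K=np.array([[f['fx'],0,f['cx']],[0,f['fy'],f['cy']],[0,0,1]])
for X in([.4789,.1111,.0785],[.4789,.1111,.047],[.4765,.1104,.047],[.4765,.1104,.023]): print(X,cv2.projectPoints(np.array([X]),cv2.Rodrigues(R)[0],t,K,f['dist'])[0].ravel())
for q in [(245,240),(272,240),(250,250),(268,250)]: print(q,cloud(f,p,d,(vv==q[1])&(uu==q[0]))[0])
E
```

```text
zs [0.00750905 0.02305612 0.02383644 0.04587354 0.0485126 ]
wing ((476.2725524902344, 111.1805419921875), (15.506298065185547, 54.825767517089844), 34.696502685546875) [0.47466721 0.11332636 0.04704337]
crown ((476.49658203125, 110.2724838256836), 37.20057678222656)
[0.4789, 0.1111, 0.0785] [260.07368558 222.86967637]
[0.4789, 0.1111, 0.047] [259.90695221 206.03223615]
[0.4765, 0.1104, 0.047] [256.97648807 205.10500044]
[0.4765, 0.1104, 0.023] [257.15206994 195.12774694]
(245, 240) [[0.46574317 0.11557454 0.12313319]]
(272, 240) [[0.477642   0.12358382 0.12263689]]
(250, 250) [[0.46829778 0.11705754 0.13280767]]
(268, 250) [[0.47610887 0.12158752 0.13151992]]
```

```bash
python3 - <<'E'
from rig import *
from h import *
f=np.load('pics/w3.npz');p=f['p'].astype(int);d=f['d']
vv,uu=np.mgrid[:384,:512]
for u in(236,244,248,252,258,264,268,272):
  print(u,[ (v,*cloud(f,p,d,(vv==v)&(uu==u))[0].round(3).tolist()) for v in (226,230,234,240)])
c=eyes.camera_info('scene');p,d=eyes.get_image('scene')
X,uv=cloud(c,p,d,np.ones_like(d,bool))
k=(np.hypot(X[:,0]-.4789,X[:,1]-.1111)<.06)&(X[:,2]>.055)&(X[:,2]<.16)
o=np.argsort(X[k][:,2])[:25];print(np.c_[X[k][o].round(4),uv[k][o]])
print(get_state()['position'])
E
```

```text
236 [(226, [0.482, 0.064, 0.0]), (230, [0.485, 0.06, 0.001]), (234, [0.487, 0.057, 0.001]), (240, [0.464, 0.109, 0.115])]
244 [(226, [0.484, 0.079, 0.024]), (230, [0.492, 0.064, -0.001]), (234, [0.465, 0.115, 0.116]), (240, [0.466, 0.115, 0.122])]
248 [(226, [0.482, 0.09, 0.045]), (230, [0.483, 0.088, 0.047]), (234, [0.467, 0.116, 0.115]), (240, [0.467, 0.117, 0.124])]
252 [(226, [0.484, 0.093, 0.047]), (230, [0.486, 0.09, 0.048]), (234, [0.469, 0.117, 0.115]), (240, [0.469, 0.117, 0.121])]
258 [(226, [0.487, 0.096, 0.049]), (230, [0.49, 0.093, 0.047]), (234, [0.492, 0.089, 0.046]), (240, [0.51, 0.063, -0.001])]
264 [(226, [0.492, 0.099, 0.048]), (230, [0.494, 0.095, 0.047]), (234, [0.497, 0.092, 0.046]), (240, [0.515, 0.067, -0.0])]
268 [(226, [0.502, 0.091, 0.024]), (230, [0.505, 0.088, 0.023]), (234, [0.476, 0.123, 0.116]), (240, [0.476, 0.123, 0.123])]
272 [(226, [0.505, 0.094, 0.024]), (230, [0.515, 0.081, -0.0]), (234, [0.478, 0.123, 0.115]), (240, [0.478, 0.124, 0.123])]
[[4.706e-01 9.620e-02 1.111e-01 2.540e+02 1.800e+02]
 [4.652e-01 1.040e-01 1.117e-01 2.510e+02 1.800e+02]
 
[... 553 characters left out ...]
189e-01 2.480e+02 1.780e+02]
 [4.713e-01 9.640e-02 1.190e-01 2.540e+02 1.780e+02]
 [4.741e-01 9.810e-02 1.203e-01 2.540e+02 1.770e+02]
 [4.580e-01 1.028e-01 1.223e-01 2.500e+02 1.790e+02]
 [4.647e-01 9.960e-02 1.228e-01 2.520e+02 1.780e+02]
 [4.638e-01 1.102e-01 1.229e-01 2.490e+02 1.770e+02]
 [4.621e-01 1.016e-01 1.240e-01 2.510e+02 1.780e+02]
 [4.649e-01 9.590e-02 1.244e-01 2.530e+02 1.780e+02]
 [4.735e-01 9.750e-02 1.254e-01 2.540e+02 1.760e+02]
 [4.589e-01 1.107e-01 1.266e-01 2.480e+02 1.770e+02]
 [4.581e-01 1.028e-01 1.266e-01 2.500e+02 1.780e+02]
 [4.633e-01 1.023e-01 1.269e-01 2.510e+02 1.770e+02]
 [4.648e-01 9.950e-02 1.271e-01 2.520e+02 1.770e+02]]
[0.47708628 0.11083566 0.09828811]
```

Both cameras put the fingertips at z≈0.112 while the reported TCP is at 0.098. The fingertips are therefore about 13 mm behind the TCP, not 22 mm ahead of it, and they closed above the wing. The cap has not moved. I'll trust what the cameras show and go lower.

Call:
drive_tool([
  [0, 0, 0, 0],
  [0, 0, 0, 0],
  [0, 0, 0, 0],
  [0, 0, 0.4, 0],
  [0, 0, 1, 0],
  [0, 0, 1.6, 0],
  [0, 0, 2, 0],
  [0, 0, 2, 0],
], grip=45)

```text
clock: 6.35
position: [0.4756, 0.1107, 0.0465]
ee_rot: [-0.002, 0.461, 0.887, -0.001]
contact_force: [-0.0, -0.3, 0.2]
width: 0.0452
gripper_force: 0.0
```

Call:
drive_tool([
  [0, 0, 0.1, 0],
  [0, 0, 0.3, 0],
  [0, 0, 0.5, 0],
  [0, 0, 0.7, 0],
  [0, 0, 0.9, 0],
  [0, 0, 1.1, 0],
  [0, 0, 1.2, 0],
  [0, 0, 1.2, 0],
])

```text
clock: 7.02
position: [0.477, 0.1109, 0.018]
ee_rot: [-0.001, 0.461, 0.887, -0.0]
contact_force: [0.2, 0.6, -0.1]
width: 0.045
gripper_force: 0.0
```

```bash
python3 - <<'E'
from rig import *
from h import *
s=get_state();go(s,[.4765,.1107,.0145],34.9);print(s['width'],s['contact_force'])
c=eyes.camera_info('wrist');p,d=eyes.get_image('wrist')
X,uv=cloud(c,p,d,np.ones_like(d,bool));R=Rq(s['ee_rot'])
L=(X-s['position'])@R
k=(L[:,0]>.003)&(L[:,0]<.016)&(abs(L[:,1])<.045)&(abs(L[:,1])>.013)&(uv[:,1]>150)
for a,b in((-.045,0),(0,.045)):
  q=L[k&(L[:,1]>a)&(L[:,1]<b)];q=q[np.argsort(-q[:,2])][:12];print(q.round(4).tolist())
cv2.imwrite('pics/w4.png',p[:,:,::-1])
E
```

```text
pos [0.477  0.1109 0.018 ] tool y deg 35.11 q6 -0.527 shift [ 0.007 -0.021  0.141] turn units 0.034 tilt [-0.0014 -0.     -1.    ]
0.04498956283653209 [ 0.2269502   0.60377422 -0.11482046]
[[0.0123, -0.0374, 0.0194], [0.0145, -0.0365, 0.0194], [0.0139, -0.0439, 0.019], [0.014, -0.0372, 0.0189], [0.0051, -0.0432, 0.0189], [0.0133, -0.044, 0.0188], [0.014, -0.0392, 0.0188], [0.0038, -0.0433, 0.0186], [0.0156, -0.0383, 0.0186], [0.0141, -0.0445, 0.0186], [0.0148, -0.0411, 0.0185], [0.0105, -0.0387, 0.0185]]
[[0.0065, 0.0443, 0.0193], [0.0117, 0.0419, 0.0193], [0.0153, 0.0423, 0.0192], [0.0117, 0.0378, 0.0192], [0.0139, 0.041, 0.0191], [0.0118, 0.0404, 0.019], [0.0133, 0.0444, 0.0189], [0.0052, 0.0443, 0.0189], [0.0133, 0.0389, 0.0188], [0.0141, 0.0368, 0.0187], [0.006, 0.0442, 0.0187], [0.009, 0.0433, 0.0186]]
```

View pics/w4.png

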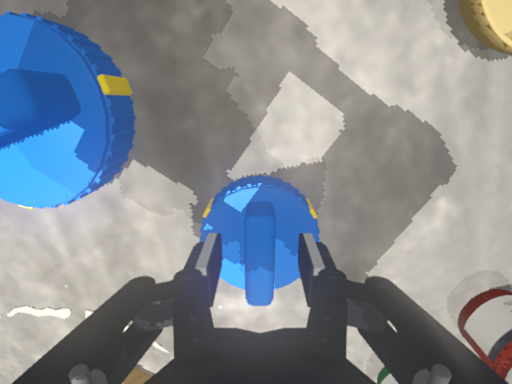

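The wing at (260,250) now lies between the fingertips at (212,240) and (303,240), so I close.

Call:
drive_tool([
  [0, 0, 0.06, 0.03],
  [0, 0, 0.06, 0.03],
  [0, 0, 0.06, 0.03],
  [0, 0, 0.06, 0.03],
  [0, 0, 0.06, 0.03],
  [0, 0, 0.06, 0.03],
  [0, 0, 0.06, 0.03],
  [0, 0, 0.06, 0.03],
], grip=8, newtons=80)

```text
clock: 7.73
position: [0.4779, 0.111, 0.0175]
ee_rot: [0.0, 0.462, 0.887, 0.0]
contact_force: [-0.4, 0.3, 4.0]
width: 0.0143
gripper_force: 79.7
```

```bash
python3 - <<'E'
from rig import *
from h import *
s=get_state();go(s,[.478,-.1203,.19],86.4);print(s['width'],s['gripper_force'],s['contact_force'])
E
```

```text
pos [0.4779 0.111  0.0175] tool y deg 34.92 q6 -0.524 shift [-7.589 -5.286 -6.901] turn units -8.579 tilt [ 7.e-04  2.e-04 -1.e+00]
0.01430841698251838 79.73036170005798 [-0.37254496  0.33765434  4.00979598]
```

Call:
drive_tool([
  [0, 0, -0.3, 0],
  [0, 0, -1, 0],
  [0, 0, -1.9, 0],
  [0, 0, -3, 0],
  [0, 0, -4.1, 0],
  [0, 0, -5.2, 0],
  [0, 0, -6, 0],
  [0, 0, -6.1, 0],
])

```text
clock: 8.4
position: [0.48, 0.1111, 0.1738]
ee_rot: [0.003, 0.462, 0.887, 0.002]
contact_force: [0.8, 0.1, -0.4]
width: 0.0142
gripper_force: 79.1
```

Call:
drive_tool([
  [-0.3, -0.2, 0, -0.3],
  [-1, -0.7, 0, -1.1],
  [-1.9, -1.3, 0, -2],
  [-2.8, -1.9, 0, -3],
  [-3.6, -2.5, 0, -4],
  [-4.4, -3.1, 0, -4.8],
  [-4.9, -3.4, 0, -5.2],
  [-5, -3.5, 0, -5.3],
])

```text
clock: 9.07
position: [0.477, -0.0438, 0.1687]
ee_rot: [-0.001, 0.202, 0.979, -0.0]
contact_force: [0.8, 0.2, -0.1]
width: 0.0143
gripper_force: 79.1
```

```bash
python3 - <<'E'
from rig import *
from h import *
s=get_state();go(s,[.478,-.1203,.165],86.4);print(s['width'],s['gripper_force'],s['contact_force'])
E
```

```text
pos [ 0.477  -0.0438  0.1687] tool y deg 66.64 q6 -1.399 shift [-1.251 -2.791  0.15 ] turn units -3.294 tilt [-1.5e-03 -6.0e-04 -1.0e+00]
0.014272761775200609 79.08071994781494 [ 0.81482288  0.21615004 -0.14252126]
```

Call:
drive_tool([
  [-0.1, -0.3, 0, -0.4],
  [-0.4, -0.9, 0, -1.2],
  [-0.7, -1.6, 0, -2],
  [-1, -2.2, 0, -2.7],
  [-1.2, -2.6, 0, -3.2],
  [-1.25, -2.78, 0, -3.28],
  [-1.25, -2.78, 0, -3.28],
  [-1.25, -2.78, 0, -3.28],
])

```text
clock: 9.73
position: [0.4782, -0.1169, 0.1692]
ee_rot: [-0.001, 0.032, 0.999, 0.001]
contact_force: [0.5, -0.4, -1.0]
width: 0.0144
gripper_force: 79.1
```

```bash
python3 - <<'E'
from rig import *
from h import *
s=get_state();go(s,[.478,-.1203,.165],86.4)
c=eyes.camera_info('wrist');p,d=eyes.get_image('wrist');np.savez('pics/w5.npz',p=p,d=d,**{k:np.array(v) for k,v in c.items()})
q,_=eyes.get_image('scene')
cv2.imwrite('pics/w5.png',np.hstack([p,cv2.resize(q[140:290,240:350],(282,384))])[:,:,::-1])
r,g,b=[p[...,i].astype(int) for i in range(3)]
X,uv=cloud(c,p,d,(b>r+60)&(b>100));k=np.hypot(X[:,0]-.478,X[:,1]+.12)<.06;X=X[k]
print(np.percentile(X[:,2],[1,20,50,80,99]))
for lo,hi in((.13,.15),(.155,.18)):
  cc=X[(X[:,2]>lo+.04*0)&(X[:,2]<hi)];
  if len(cc)>5: print(lo,len(cc),cv2.minEnclosingCircle((cc[:,:2]*1000).astype(np.float32)),rect(cc))
E
```

```text
pos [ 0.4782 -0.1169  0.1692] tool y deg 86.32 q6 -1.889 shift [-0.002 -0.135  0.167] turn units -0.014 tilt [-0.0011  0.0014 -1.    ]
[0.17050136 0.17489303 0.17577601 0.1987296  0.20024859]
0.155 4954 ((476.1105651855469, -116.78140258789062), 37.035804748535156) ((468.0512390136719, -116.28521728515625), (73.98395538330078, 55.59292221069336), 86.41790771484375)
```

View pics/w5.png

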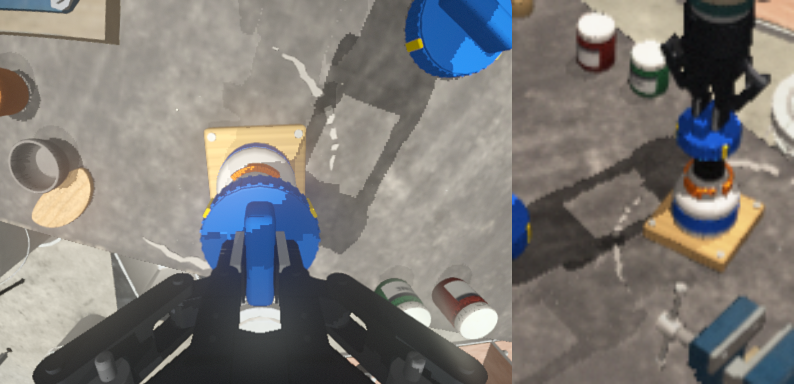

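The cap hangs level in the grip above the seal, with its wing at (258,255) between the fingers. I centre it on the jar and descend to just above the seal.

Call:
drive_tool([
  [-0.03, -0.07, 0, 0],
  [-0.03, -0.14, 0.1, 0],
  [-0.03, -0.14, 0.4, 0],
  [-0.03, -0.14, 0.9, 0],
  [-0.03, -0.14, 1.4, 0],
  [-0.03, -0.14, 1.8, 0],
  [-0.03, -0.14, 2, 0],
  [-0.03, -0.14, 2, 0],
])

```text
clock: 10.5
position: [0.4781, -0.121, 0.1182]
ee_rot: [-0.001, 0.031, 1.0, 0.001]
contact_force: [-1.1, -0.3, -0.1]
width: 0.0145
gripper_force: 79.1
```

Call:
drive_tool([
  [0, 0, 0, 0],
  [0, 0, 0.05, 0],
  [0, 0, 0.1, 0],
  [0, 0, 0.14, 0],
  [0, 0, 0.16, 0],
  [0, 0, 0.16, 0],
  [0, 0, 0.16, 0],
  [0, 0, 0.16, 0],
])

```text
clock: 11.17
position: [0.4792, -0.1214, 0.1158]
ee_rot: [0.0, 0.031, 1.0, -0.0]
contact_force: [-0.1, -0.0, -0.8]
width: 0.014
gripper_force: 79.1
```

```bash
python3 - <<'E'
from rig import *
from h import *
s=get_state();go(s,[.479,-.1203,.108],86.4);print(s['contact_force'],s['moment'])
E
```

```text
pos [ 0.4792 -0.1214  0.1158] tool y deg 86.41 q6 -1.897 shift [0.012 0.044 0.312] turn units 0.001 tilt [ 3.e-04 -0.e+00 -1.e+00]
[-0.08503959 -0.04189642 -0.76944954] [-0.04007909 -0.02994925 -0.00318312]
```

Call:
drive_tool([
  [0, 0.03, 0.03, 0],
  [0, 0.03, 0.06, 0],
  [0, 0.03, 0.09, 0],
  [0, 0.03, 0.12, 0],
  [0, 0.03, 0.15, 0],
  [0, 0.03, 0.18, 0],
  [0, 0.03, 0.18, 0],
  [0, 0.03, 0.18, 0],
])

```text
clock: 11.83
position: [0.4793, -0.1206, 0.1113]
ee_rot: [0.0, 0.031, 1.0, 0.0]
contact_force: [-0.5, 0.2, 2.1]
width: 0.0146
gripper_force: 79.2
```

Call:
drive_tool([
  [0, 0, 0.02, 0],
  [0, 0, 0.04, 0],
  [0, 0, 0.06, 0],
  [0, 0, 0.08, 0],
  [0, 0, 0.1, 0],
  [0, 0, 0.1, 0],
  [0, 0, 0.1, 0],
  [0, 0, 0.1, 0],
])

```text
clock: 12.5
position: [0.4793, -0.1206, 0.1088]
ee_rot: [0.0, 0.031, 1.0, 0.0]
contact_force: [-1.6, 0.3, 4.2]
width: 0.0143
gripper_force: 79.6
```

Call:
drive_tool([
  [0, 0, 0.02, 0],
  [0, 0, 0.04, 0],
  [0, 0, 0.06, 0],
  [0, 0, 0.08, 0],
  [0, 0, 0.1, 0],
  [0, 0, 0.1, 0],
  [0, 0, 0.1, 0],
  [0, 0, 0.1, 0],
])

```text
clock: 13.17
position: [0.4793, -0.1206, 0.1065]
ee_rot: [0.0, 0.031, 1.0, 0.0]
contact_force: [-0.1, 0.2, 6.6]
width: 0.0141
gripper_force: 79.9
```

The force still rises at 1 N/mm, so the lugs are in the gaps.

Call:
drive_tool([
  [0, 0, 0.03, 0],
  [0, 0, 0.06, 0],
  [0, 0, 0.09, 0],
  [0, 0, 0.12, 0],
  [0, 0, 0.15, 0],
  [0, 0, 0.16, 0],
  [0, 0, 0.16, 0],
  [0, 0, 0.16, 0],
])

```text
clock: 13.83
position: [0.4794, -0.1207, 0.103]
ee_rot: [0.0, 0.031, 1.0, -0.0]
contact_force: [-2.0, 2.1, 10.1]
width: 0.0145
gripper_force: 80.4
```

Call:
drive_tool([
  [0, 0, 0.02, 0],
  [0, 0, 0.04, 0],
  [0, 0, 0.06, 0],
  [0, 0, 0.08, 0],
  [0, 0, 0.1, 0],
  [0, 0, 0.1, 0],
  [0, 0, 0.1, 0],
  [0, 0, 0.1, 0],
])

```text
clock: 14.5
position: [0.4794, -0.1207, 0.1008]
ee_rot: [0.0, 0.031, 1.0, -0.0]
contact_force: [-2.9, 2.6, 12.2]
width: 0.0147
gripper_force: 80.8
```

Call:
drive_tool([
  [0.02, 0.02, 0.02, 0],
  [0.03, 0.03, 0.04, 0],
  [0.03, 0.03, 0.06, 0],
  [0.03, 0.03, 0.08, 0],
  [0.03, 0.03, 0.1, 0],
  [0.03, 0.03, 0.1, 0],
  [0.03, 0.03, 0.1, 0],
  [0.03, 0.03, 0.1, 0],
])

```text
clock: 15.17
position: [0.4794, -0.1206, 0.0988]
ee_rot: [0.001, 0.031, 1.0, -0.001]
contact_force: [-2.1, -0.1, 15.0]
width: 0.0142
gripper_force: 81.2
```

```bash
python3 - <<'E'
from rig import *
from h import *
s=get_state();go(s,[.479,-.1203,.098],51.4);print(s['contact_force'],s['moment'])
E
```

```text
pos [ 0.4794 -0.1206  0.0988] tool y deg 86.42 q6 -1.895 shift [0.015 0.012 0.033] turn units 5.837 tilt [ 0.0023 -0.0016 -1.    ]
[-2.09795848 -0.08671991 15.00007326] [ 0.16413891  0.48912814 -0.02876897]
```

At 15 N the lugs are below the collar lugs. Next I twist clockwise in steps.

Call:
drive_tool([
  [0, 0, 0, 0.2],
  [0, 0, 0, 0.5],
  [0, 0, 0, 0.8],
  [0, 0, 0, 1.1],
  [0, 0, 0, 1.4],
  [0, 0, 0, 1.5],
  [0, 0, 0, 1.5],
  [0, 0, 0, 1.5],
])

```text
clock: 15.83
position: [0.4801, -0.1209, 0.0991]
ee_rot: [0.002, 0.11, 0.994, -0.001]
contact_force: [-1.7, 0.5, 14.4]
width: 0.0147
gripper_force: 81.1
```

```bash
python3 - <<'E'
from rig import *
from h import *
s=get_state();go(s,[.479,-.1203,.098],51.4);print(s['contact_force'],s['moment'])
E
```

```text
pos [ 0.4801 -0.1209  0.0991] tool y deg 77.42 q6 -1.738 shift [0.05  0.014 0.043] turn units 4.337 tilt [ 0.0039 -0.0023 -1.    ]
[-1.70949187  0.51309329 14.41121075] [0.0651178  0.33435189 0.03739124]
```

Call:
drive_tool([
  [0.02, 0, 0.02, 0.2],
  [0.02, 0, 0.02, 0.5],
  [0.02, 0, 0.02, 0.9],
  [0.02, 0, 0.02, 1.3],
  [0.02, 0, 0.02, 1.7],
  [0.02, 0, 0.02, 2],
  [0.02, 0, 0.02, 2],
  [0.02, 0, 0.02, 2],
])

```text
clock: 16.5
position: [0.4803, -0.1212, 0.0988]
ee_rot: [0.003, 0.213, 0.977, -0.001]
contact_force: [-1.5, -1.0, 14.4]
width: 0.014
gripper_force: 81.2
```

```bash
python3 - <<'E'
from rig import *
from h import *
s=get_state();go(s,[.479,-.1203,.098],51.4);print(s['contact_force'],s['moment'])
E
```

```text
pos [ 0.4803 -0.1212  0.0988] tool y deg 65.41 q6 -1.528 shift [0.064 0.009 0.032] turn units 2.335 tilt [ 0.0054 -0.003  -1.    ]
[-1.51282638 -1.02113468 14.41561996] [-0.0686358   0.22188678 -0.05907278]
```

Call:
drive_tool([
  [0.02, 0, 0, 0.2],
  [0.03, 0, 0, 0.5],
  [0.03, 0, 0, 0.9],
  [0.03, 0, 0, 1.3],
  [0.03, 0, 0, 1.6],
  [0.03, 0, 0, 1.8],
  [0.03, 0, 0, 1.8],
  [0.03, 0, 0, 1.8],
])

```text
clock: 17.17
position: [0.4801, -0.1211, 0.0989]
ee_rot: [0.003, 0.304, 0.953, -0.001]
contact_force: [-0.5, -1.2, 14.3]
width: 0.0141
gripper_force: 81.2
```

```bash
python3 - <<'E'
from rig import *
from h import *
s=get_state();go(s,[.479,-.1203,.098],51.4);print(s['contact_force'],s['moment'])
E
```

```text
pos [ 0.4801 -0.1211  0.0989] tool y deg 54.62 q6 -1.34 shift [0.053 0.002 0.037] turn units 0.537 tilt [ 0.0062 -0.0035 -1.    ]
[-0.50978665 -1.15691116 14.290928  ] [-0.15555099  0.17524375  0.00042501]
```

Call:
drive_tool([
  [0, 0, 0, 0.1],
  [0, 0, 0, 0.2],
  [0, 0, 0, 0.3],
  [0, 0, 0, 0.4],
  [0, 0, 0, 0.5],
  [0, 0, 0, 0.6],
  [0, 0, 0, 0.6],
  [0, 0, 0, 0.6],
])

```text
clock: 17.83
position: [0.4799, -0.1211, 0.0989]
ee_rot: [0.003, 0.333, 0.943, -0.001]
contact_force: [0.0, -1.5, 14.4]
width: 0.0144
gripper_force: 81.2
```

```bash
python3 - <<'E'
from rig import *
from h import *
s=get_state();go(s,[.479,-.1203,.098],51.4);print(s['contact_force'],s['moment'])
E
```

```text
pos [ 0.4799 -0.1211  0.0989] tool y deg 51.04 q6 -1.277 shift [0.047 0.001 0.035] turn units -0.06 tilt [ 0.0058 -0.0034 -1.    ]
[ 0.04789805 -1.46569644 14.36492162] [-0.08192255  0.18699157  0.08339275]
```

Call:
drive_tool([
  [0, 0, 0, 0.05],
  [0, 0, 0, 0.1],
  [0, 0, 0, 0.15],
  [0, 0, 0, 0.2],
  [0, 0, 0, 0.2],
  [0, 0, 0, 0.2],
  [0, 0, 0, 0.2],
  [0, 0, 0, 0.2],
])

```text
clock: 18.5
position: [0.4796, -0.121, 0.0989]
ee_rot: [0.003, 0.343, 0.939, -0.001]
contact_force: [-1.3, -1.2, 14.8]
width: 0.0143
gripper_force: 81.3
```

```bash
python3 - <<'E'
from rig import *
from h import *
s=get_state();go(s,[.479,-.1203,.098],51.4);print(s['contact_force'],s['moment'])
E
```

```text
pos [ 0.4796 -0.121   0.0989] tool y deg 49.85 q6 -1.256 shift [0.037 0.005 0.035] turn units -0.258 tilt [ 0.0053 -0.0033 -1.    ]
[-1.33372567 -1.19041424 14.8383513 ] [0.00668916 0.24892677 0.12234105]
```

Call:
drive_tool([
  [0, 0, 0, 0.05],
  [0, 0, 0, 0.1],
  [0, 0, 0, 0.15],
  [0, 0, 0, 0.15],
  [0, 0, 0, 0.15],
  [0, 0, 0, 0.15],
  [0, 0, 0, 0.15],
  [0, 0, 0, 0.15],
])

```text
clock: 19.17
position: [0.4793, -0.1209, 0.0988]
ee_rot: [0.003, 0.35, 0.937, -0.001]
contact_force: [-1.3, 0.2, 14.8]
width: 0.0143
gripper_force: 81.4
```

```bash
python3 - <<'E'
from rig import *
from h import *
s=get_state();go(s,[.479,-.1203,.098],51.4);print(s['contact_force'],s['moment'])
E
```

```text
pos [ 0.4793 -0.1209  0.0988] tool y deg 48.97 q6 -1.241 shift [0.026 0.009 0.033] turn units -0.405 tilt [ 0.0047 -0.0032 -1.    ]
[-1.34400053  0.16291354 14.80135408] [0.01474818 0.35194216 0.23563133]
```

The moment is rising sharply (0.08, 0.12, then 0.24 N·m), so this is the end stop. I back off 2°, let the cap rise into the notches and check the force before releasing.

Call:
drive_tool([
  [0, 0, 0, -0.2],
  [0, 0, 0, -0.35],
  [0, 0, -0.02, -0.35],
  [0, 0, -0.05, -0.35],
  [0, 0, -0.08, -0.35],
  [0, 0, -0.11, -0.35],
  [0, 0, -0.12, -0.35],
  [0, 0, -0.12, -0.35],
])

```text
clock: 19.83
position: [0.4795, -0.1208, 0.1015]
ee_rot: [0.003, 0.334, 0.943, -0.0]
contact_force: [-0.6, -1.4, 11.7]
width: 0.0143
gripper_force: 81.0
```

Call:
drive_tool([
  [0, 0, -0.02, 0],
  [0, 0, -0.04, 0],
  [0, 0, -0.04, 0],
  [0, 0, -0.04, 0],
  [0, 0, -0.04, 0],
  [0, 0, -0.04, 0],
  [0, 0, -0.04, 0],
  [0, 0, -0.04, 0],
])

```text
clock: 20.5
position: [0.4795, -0.1208, 0.1023]
ee_rot: [0.003, 0.334, 0.943, -0.0]
contact_force: [0.1, -0.6, 11.3]
width: 0.0143
gripper_force: 80.9
```

```bash
python3 - <<'E'
from rig import *
from h import *
s=get_state();go(s,[.479,-.1203,.098],51.4);print(s['contact_force'],s['moment'])
E
```

```text
pos [ 0.4795 -0.1208  0.1023] tool y deg 51.02 q6 -1.277 shift [0.029 0.003 0.171] turn units -0.063 tilt [ 0.0048 -0.0028 -1.    ]
[ 0.09898553 -0.55244252 11.28070646] [-0.02916936  0.06825082  0.04012077]
```

Call:
drive_tool([
  [0, 0, -0.02, 0],
  [0, 0, -0.04, 0],
  [0, 0, -0.06, 0],
  [0, 0, -0.06, 0],
  [0, 0, -0.06, 0],
  [0, 0, -0.06, 0],
  [0, 0, -0.06, 0],
  [0, 0, -0.06, 0],
])

```text
clock: 21.17
position: [0.4794, -0.1208, 0.103]
ee_rot: [0.002, 0.334, 0.943, -0.0]
contact_force: [1.3, -1.8, 6.4]
width: 0.0143
gripper_force: 79.9
```

The force fell from 11.3 to 6.4 N over 0.7 mm of rise, so the notch roofs now hold the cap. I open the gripper and retreat.

Call:
drive_tool([
  [0, 0, -0.03, 0],
  [0, 0, -0.03, 0],
  [0, 0, -0.03, 0],
  [0, 0, -0.03, 0],
  [0, 0, -0.03, 0],
  [0, 0, -0.03, 0],
  [0, 0, -0.03, 0],
  [0, 0, -0.03, 0],
], grip=50)

```text
clock: 21.83
position: [0.4773, -0.1194, 0.1028]
ee_rot: [-0.0, 0.334, 0.943, 0.0]
contact_force: [0.5, 0.4, -0.4]
width: 0.0499
gripper_force: 0.0
```

Call:
drive_tool([
  [0, 0, -0.1, 0],
  [0, 0, -0.5, 0],
  [0, 0, -1.1, 0],
  [0, 0, -1.8, 0],
  [0, 0, -2.5, 0],
  [0, 0, -3, 0],
  [0, 0, -3.2, 0],
  [0, 0, -3.2, 0],
])

```text
clock: 22.5
position: [0.4782, -0.1198, 0.1843]
ee_rot: [0.002, 0.334, 0.943, -0.0]
contact_force: [-0.1, 0.2, 1.3]
width: 0.0501
gripper_force: 0.0
```

```bash
python3 - <<'E'
from rig import *
from h import *
s=get_state();c=eyes.camera_info('wrist');p,d=eyes.get_image('wrist')
r,g,b=[p[...,i].astype(int) for i in range(3)]
X,uv=cloud(c,p,d,(b>r+60)&(b>100));X=X[np.hypot(X[:,0]-.478,X[:,1]+.12)<.05]
w=X[X[:,2]>.122];cr=X[(X[:,2]>.1)&(X[:,2]<.115)]
print('wing',rect(w),np.median(w[:,2]),'crown',cv2.minEnclosingCircle((cr[:,:2]*1000).astype(np.float32)),np.median(cr[:,2]))
A=np.c_[cr[:,:2],np.ones(len(cr))];k=abs(cr[:,2]-np.median(cr[:,2]))<.003
print('tilt',np.linalg.lstsq(A[k],cr[k,2],rcond=None)[0][:2],s['contact_force'],s['position'],s['clock'])
q,_=eyes.get_image('scene')
cv2.imwrite('pics/w6.png',np.hstack([cv2.resize(p,(440,330)),cv2.resize(q[140:290,200:363],(360,330))])[:,:,::-1])
E
```

```text
wing ((478.6318664550781, -120.5472640991211), (15.955613136291504, 55.03364944458008), 50.56172180175781) 0.1327296317480113 crown ((478.6825256347656, -121.26822662353516), 37.15877151489258) 0.10919147212050258
tilt [ 0.00046568 -0.00251923] [-0.11715136  0.21689145  1.29958652] [ 0.47818622 -0.11975522  0.18429845] 22.5
```

View pics/w6.png

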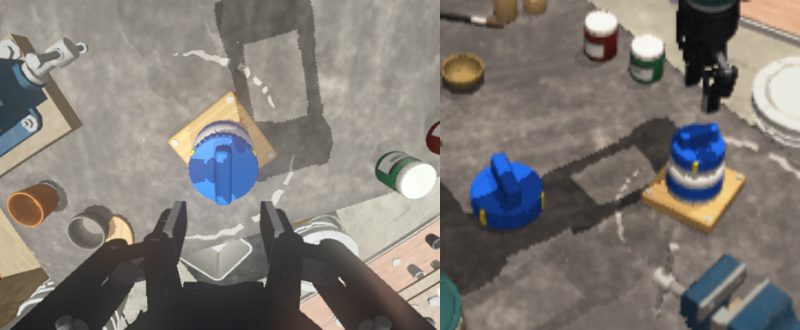

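The cap is seated, level and centred. Its origin is about 86 mm over the jar's origin, which matches the locked height, and the gripper is clear.

```bash
python3 -c "
from rig import order
print(order.sign_off())"
```

```text
the job is handed in; nothing more can be done
None
```

The job is handed in: the smallest cap is locked on the jar (about 86 mm over its origin, level, centred), pressed at about 15 N and turned to the felt stop, and the gripper is clear; the green jar, red jar and bowl were not touched, and the hand-in gave no verdict.

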